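# Sort freshly turned parts into tray, dish and ring post

## Task

Sort the freshly turned parts on the bench: lay both square-ended spindles flat on the floor of the rectangular plywood tray, not one on top of the other, stand both drawer knobs upright on their feet on the floor of the round dish, and put the wooden ring over the steel post of the stand so that it lies flat on the base. Leave the metal tin and the cork sanding block where they are.

Things in the scene. Friction and masses are not known exactly. Their poses are not given: they have to be found in the camera images.
- spindle_a_mid (a point): A turned shelf-gallery spindle of pale beech lying on its side: 110 mm long, with a 30 x 30 mm square block 28 mm long at each end and a round turned middle, 28 mm in diameter over its central 32 mm. It lies on a flat of the square blocks and does not roll. The listed point is its centre, 15 mm above what it lies on; its x axis runs along the length, y across (grip it here), z up. About 60 g. Identical to the other spindle.
- spindle_b_mid (a point): A turned shelf-gallery spindle of pale beech lying on its side: 110 mm long, with a 30 x 30 mm square block 28 mm long at each end and a round turned middle, 28 mm in diameter over its central 32 mm. It lies on a flat of the square blocks and does not roll. The listed point is its centre, 15 mm above what it lies on; its x axis runs along the length, y across (grip it here), z up. About 60 g. Identical to the other spindle.
- knob_a_mid (a point): A turned mushroom-shaped drawer knob of pale beech standing on its foot: 38 mm high, head 40 mm in diameter (widest from 21 to 30 mm above its underside), foot 32 mm in diameter, thin neck between. The listed point is on its axis, 19 mm above its underside; z up along the axis. About 35 g. Identical to the other knob.
- knob_b_mid (a point): A turned mushroom-shaped drawer knob of pale beech standing on its foot: 38 mm high, head 40 mm in diameter (widest from 21 to 30 mm above its underside), foot 32 mm in diameter, thin neck between. The listed point is on its axis, 19 mm above its underside; z up along the axis. About 35 g. Identical to the other knob.
- ring_mid (a point): A turned curtain ring of pale beech lying flat: 60 mm outside diameter, 34 mm hole, 18 mm thick. The listed point is the middle of its hole, half-way up (9 mm above its underside); z up along its axis. About 30 g.
- tray: A rectangular open plywood tray fixed to the bench, 175 mm (its x axis) x 150 mm (its y axis) outside, 22 mm high, walls 5 mm thick, so 165 x 140 mm inside; its floor is 5 mm thick. Origin: centre of its underside, on the bench top; z up.
- dish: A round shallow turned wooden dish fixed to the bench, 172 mm outside diameter at the rim, 22 mm high, walls 6 mm thick, with a flat floor about 146 mm in diameter, 6 mm above the bench. Origin: centre of its underside, on the bench top; z up.
- stand: A square wooden base 100 x 100 mm, 10 mm thick, fixed to the bench, with an upright steel post 14 mm in diameter at its centre whose top is 46 mm above the bench. Origin: centre of its underside, on the bench top; x and y along the base's edges, z up.
- tin_mid (a point): Bystander: a plain metal tin of wax, 72 mm in diameter, 60 mm high, standing on the bench. Listed point: its centre, half-way up.
- sander_mid (a point): Bystander: a cork sanding block, 110 x 65 x 30 mm, lying on the bench (x along its length). Listed point: its centre, half-way up.
There are look-alikes about, which are no part of the job. Leave any blue or orange look-alike of the part that bears spindle_a_mid alone.

How it is judged:
By the outcome, as a careful person would: the job done as asked, in the order asked, and still so for the second after the job is handed in, with the robot touching nothing.
It also fails if it takes over 112 s, if anything falls off the work surface, if the arm or the gripper's body presses on something with over 40 N, if the wrist force passes 120 N, or if a joint passes its speed limit or range.

## Robot

A 6-joint arm with a two-finger parallel gripper is mounted at the origin on the work surface. World frame = base frame: x ahead of the robot, y to its left, z up, the work surface at z = 0. Lengths are in m, angles in rad, forces in N, time in s.
With the tool pointing down it reaches from about 0.375 to 0.9 m from the base axis. Payload 3.1 kg.
Tool frame: the origin (TCP) lies at the very end of the fingers, on their centre line; the grasp point (between the pads) lies 19 mm behind it; z points along the fingers, y is the line along which they close (so a half turn about z gives the same grasp; the last joint's range is limited). The gripper opens to 87 mm and grips with 3 to 60 N. Pads are 19 mm wide; open, the fingers measure 117 mm over their backs; the gripper's body (75 mm by 190 mm) begins 51 mm behind the grasp point.
Start: joints at [-1.458, 0.527, 1.433, -0, 1.181, -0.178], TCP at [0.18, -0.599, 0.223] pointing down, gripper open.
Joint ranges: [-3.08, 3.08], [-0.75, 2.2], [0.22, 2.44], [-1.43, 4.57], [0, 2.65], [-2.85, 2.85]. Speed limits (rad/s): [2.79, 2.79, 3.14, 3.14, 3.14, 3.14].

## Interface

Orientations are given as a unit quaternion [x, y, z, w].
In Python, from rig import robot gives the robot as it stands. The module is installed in compiled form; this text tells all that it offers.
- The arm moves only by the tool servo_tool, never from a script. Its argument "rows" is one flat list of numbers, 5 for each row, row after row: the closure, from -1 (fully open) to 1 (shut), so that 0 is half open, then the shift along the tool's x, y, z in m, then the turn about the tool's z in degrees. A call has 1 to 5 rows; each row shifts and turns the commanded pose from where the row before left it, along the tool's axes as they then stand; what a row does not reach is not made up. A row lasts 1/12 s, in which the tool goes at most 41.7 mm and 7.16 degrees, less where a joint would pass 70% of its speed; a pose out of reach is approached as far as the arm can. A call with a gripper value outside its range is refused whole. The fingers move at their own pace and stop on an object; "newtons" is the grip in N (left out, the last holds). Time passes only in rows, so rows that do not move let the fingers close. It gives the time, the measured TCP pose, the force, the opening and the grip force at its end, in the units of the state.
- robot.get_obs(): the state, without advancing time (a new reading comes with each control period).
- robot.camera(name): name is "scene" or "side" or "wrist"; returns a dict with "pixels" (420x560x3 uint8, red, green, blue), "intrinsics" (3x3 intrinsics, pixels), "rvec" (rotation vector, rad) and "tvec" (3), from world to camera coordinates, as OpenCV has them; the wrist camera has in their place "mount" (4x4, takes a point from camera to tool coordinates, whose origin is the TCP and whose axes are the flange's). Camera axes: x right, y down, z forward; pixel columns grow to the right and rows downward; lengths in m; the calibration is good to about 2 mm. A picture is of the moment at which its call begins: read the wrist's pose just before it. There is no depth.
- robot.hand_in(): hands the job in; it is judged then, once.
Trained networks look in a picture, given as the dict that the camera call returned (one of the last four; its "shot" number tells which), for a name from the list of things; names that differ only in an ending like _2 or _b are one class to them, and where a whole thing is asked for, a point or a joint stands for the part that bears it (a point fixed in the world has none). Each returns a list of dicts, best first, with "score" (0 to 1); they miss things now and then, are a little off and sometimes report something else, mostly with a low value. They report only what shows in the picture. A call takes as long as a camera call. They do not tell look-alikes from the thing itself.
- robot.spot_in(picture, query): "at" ([x, y, z] in m, in world coordinates, good to about 4 mm: the middle of the surface that is visible of it).
- robot.outline_of(picture, query): "region" (420x560 bool, what is visible of it).
- robot.place_of(picture, query): "at" ([x, y, z] in m, in world coordinates, good to about 4 mm: a listed point, or the origin of a listed thing).
The state is a dict: "time": time; "q": joint angles; "joint_velocities": joint speeds; "joint_torque": joint torques, N m; "position": TCP position; "tool_rot": TCP orientation; "ft_force": force on the tool from outside, world axes, zero at the start; "moment": the same for the moment, N m; "grip_width": finger opening in m; "grip_force": force on a finger pad.
Only numpy, scipy, OpenCV 4.12 (cv2) and the standard library are available. Lean on these libraries where they do the work, as an engineer would, in place of code of your own. Each camera call takes 0.05 s, during which the arm holds its last target. There are 200 camera calls.

## Working session

There is one attempt and no reset: what is moved stays moved. The work goes in short steps, Python scripts to look and compute and a tool call to move; the robot and the scene stay as the last step left them, time stands still between calls to the robot, and variables do not carry over. Pictures are saved under pics/ and viewed, at most 15 in all, crops included, and the job is handed in when it is done.

Besides the shell and the picture viewer there is one more tool, called as a command line: name --argument value ..., lists and objects as JSON in quotes. servo_tool: Moves the arm, as the interface text tells. Its arguments: {"type":"object","properties":{"rows":{"type":"array","items":{"type":"number"}},"newtons":{"type":"number"}},"required":["rows"]}

```bash
mkdir -p pics
cat > h.py <<'E'
from rig import robot
import numpy as np, cv2
from scipy.spatial.transform import Rotation as R
def save(p,n): cv2.imwrite(f'pics/{n}.png',cv2.cvtColor(p['pixels'],cv2.COLOR_RGB2BGR))
def px2w(p,uv,z):
    # pixels to world at height z (fixed cameras)
    Rm,_=cv2.Rodrigues(np.array(p['rvec'],float)); c=-Rm.T@np.array(p['tvec']).ravel()
    d=Rm.T@np.linalg.inv(p['intrinsics'])@np.array([uv[0],uv[1],1.])
    return c+d*(z-c[2])/d[2]
def w2px(p,X): return cv2.projectPoints(np.array(X,float).reshape(-1,3),np.array(p['rvec'],float),np.array(p['tvec'],float),p['intrinsics'],None)[0].reshape(-1,2)
E
python3 - <<'E'
from h import *
o=robot.get_obs(); print(o['position'],o['tool_rot'],o['time'])
for n in ['scene','side']:
    p=robot.camera(n); save(p,n+'0')
    for q in ['spindle_a_mid','knob_a_mid','ring_mid','tray','dish','stand','tin_mid','sander_mid']:
        for d in robot.place_of(p,q): print(n,q,np.round(d['at'],3),round(d['score'],2), w2px(p,d['at']).round()[0])
E
```

```text
[ 0.17974123 -0.59784751  0.22158643] [ 9.89377638e-01  1.45364218e-01  4.04993112e-05 -1.06345779e-03] 0.0
scene spindle_a_mid [ 0.333 -0.334  0.015] 0.72 [256. 118.]
scene spindle_a_mid [ 0.665 -0.411  0.018] 0.71 [157. 155.]
scene spindle_a_mid [ 0.498 -0.13   0.015] 0.68 [257. 183.]
scene knob_a_mid [ 0.401 -0.163  0.021] 0.69 [275. 158.]
scene ring_mid [0.514 0.133 0.009] 0.75 [315. 247.]
scene dish [0.47  0.37  0.001] 0.78 [394. 303.]
scene stand [ 0.487 -0.349 -0.003] 0.88 [217. 142.]
scene tin_mid [ 0.699 -0.278  0.026] 0.59 [171. 187.]
scene sander_mid [0.687 0.237 0.011] 0.78 [294. 319.]
side spindle_a_mid [ 0.5   -0.126  0.018] 0.71 [300. 207.]
side spindle_a_mid [ 0.665 -0.412  0.014] 0.69 [295. 155.]
side spindle_a_mid [ 0.336 -0.332  0.017] 0.61 [388. 187.]
side knob_a_mid [ 0.401 -0.163  0.02 ] 0.65 [342. 208.]
side ring_mid [0.518 0.131 0.009] 0.6 [238. 261.]
side tray [0.662 0.008 0.005] 0.59 [218. 220.]
side tray [ 0.504 -0.129  0.018] 0.41 [299. 205.]
side dish [ 0.476  0.365 -0.   ] 0.88 [183. 344.]
side stand [ 0.486 -0.35   0.004] 0.82 [340. 177.]
side tin_mid [ 0.694 -0.278  0.028] 0.86 [266. 165.]
side sander_mid [0.684 0.241 0.019] 0.88 [144. 263.]
```

View pics/scene0.png

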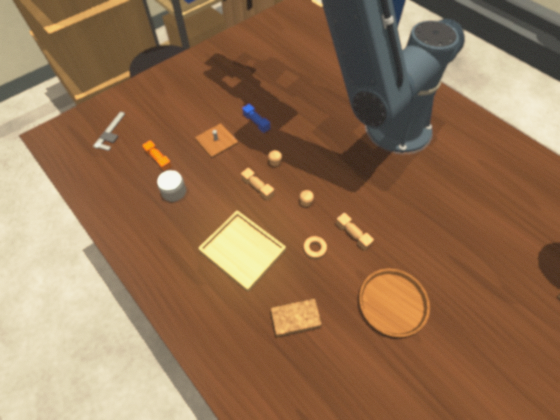

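View pics/side0.png

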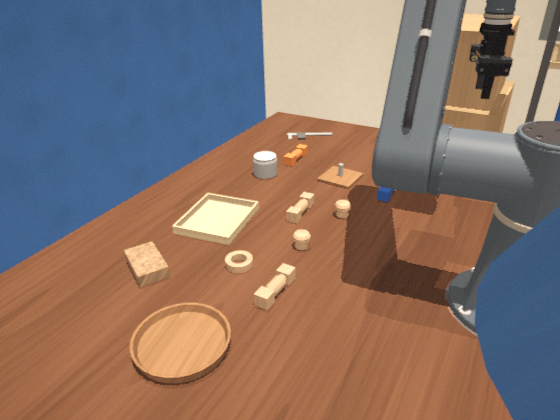

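The scene image shows the real beech spindles at (257,183) and (355,230), the knobs at (275,158) and (307,198) and the ring at (315,246). The blue (256,118) and orange (157,155) spindles are the look-alikes. The side view agrees. I'll align the tool with the world axes and move over for a closer look.

servo_tool --rows '[-1, 0, 0, -0.02, 5.6, -1, 0, 0, -0.02, 5.6, -1, 0, 0, -0.02, 5.5, -1, 0, 0, -0.02, 0, -1, 0, 0, -0.02, 0]'

```text
time: 1.32
position: [0.1798, -0.5984, 0.3235]
tool_rot: [1.0, 0.0, -0.0, -0.0]
ft_force: [0.5, 0.6, 0.1]
grip_width: 0.0873
grip_force: 0.0
```

servo_tool --rows '[-1, 0.018, -0.032, 0, 0, -1, 0.018, -0.032, 0, 0, -1, 0.018, -0.032, 0, 0, -1, 0.018, -0.032, 0, 0, -1, 0.018, -0.032, 0, 0]'

```text
time: 1.73
position: [0.2702, -0.4369, 0.3226]
tool_rot: [1.0, -0.0, 0.0, 0.0]
ft_force: [0.4, -0.2, 0.2]
grip_width: 0.0869
grip_force: 0.0
```

servo_tool --rows '[-1, 0.018, -0.032, 0, 0, -1, 0.018, -0.032, 0, 0, -1, 0.018, -0.032, 0, 0, -1, 0.018, -0.032, 0, 0, -1, 0.018, -0.032, 0, 0]'

```text
time: 2.15
position: [0.3602, -0.2769, 0.3228]
tool_rot: [1.0, -0.0, 0.0, 0.0]
ft_force: [0.1, -0.0, 0.1]
grip_width: 0.0873
grip_force: 0.0
```

servo_tool --rows '[-1, 0.018, -0.032, 0, 0, -1, 0.018, -0.032, 0, 0, -1, 0.018, -0.032, 0, 0, -1, 0.018, -0.032, 0, 0, -1, 0.018, -0.032, 0, 0]'

```text
time: 2.57
position: [0.4502, -0.1167, 0.3229]
tool_rot: [1.0, 0.0, 0.0, 0.0]
ft_force: [0.5, 0.1, -0.2]
grip_width: 0.0872
grip_force: 0.0
```

```bash
cat >> h.py <<'E'
def wrist(n=None):
    o=robot.get_obs(); p=robot.camera('wrist')
    T=np.eye(4); T[:3,:3]=R.from_quat(o['tool_rot']).as_matrix(); T[:3,3]=o['position']
    M=np.linalg.inv(T@p['mount']); q=p
    p['_r']=cv2.Rodrigues(M[:3,:3])[0]; p['_t']=M[:3,3]
    if n: save(p,n)
    return o,p
def ext(p): return dict(intrinsics=p['intrinsics'],rvec=p['_r'],tvec=p['_t'])
E
python3 - <<'E'
from h import *
o,p=wrist('w1'); print(o['position'],o['tool_rot'],o['time'],o['q'])
e=ext(p); print(p['mount'])
print([px2w(e,c,0).round(3) for c in [(0,0),(559,0),(0,419),(559,419)]])
for q in ['spindle_a_mid','knob_a_mid','ring_mid','tray','dish']:
    for d in robot.place_of(p,q): print(q,np.round(d['at'],3),round(d['score'],2), w2px(e,d['at']).round()[0])
E
```

```text
[ 0.45021772 -0.11674583  0.32287306] [9.99999907e-01 1.13589181e-04 3.54448034e-04 2.19259603e-04] 2.5667 [-4.94667773e-01  1.88327653e-01  1.67868261e+00 -5.15757856e-05
  1.27375029e+00  1.07591645e+00]
[[ 2.03211560e-04 -9.52197242e-01 -3.05483832e-01  8.47887041e-02]
 [ 9.99999904e-01  7.45712328e-05  4.32772553e-04  1.40736527e-04]
 [-3.89304525e-04 -3.05483891e-01  9.52197165e-01 -1.61925930e-01]
 [ 0.00000000e+00  0.00000000e+00  0.00000000e+00  1.00000000e+00]]
[array([0.69, 0.28, 0.  ]), array([ 0.691, -0.51 ,  0.   ]), array([-0.115,  0.516,  0.   ]), array([-0.116, -0.744,  0.   ])]
spindle_a_mid [ 0.502 -0.126  0.015] 0.78 [287. 137.]
spindle_a_mid [ 0.336 -0.326  0.018] 0.78 [402. 237.]
spindle_a_mid [ 0.66 -0.41  0.01] 0.66 [489.  23.]
knob_a_mid [ 0.404 -0.159  0.022] 0.79 [307. 199.]
ring_mid [0.513 0.133 0.011] 0.77 [121. 130.]
tray [0.666 0.011 0.004] 0.78 [192.  19.]
```

View pics/w1.png

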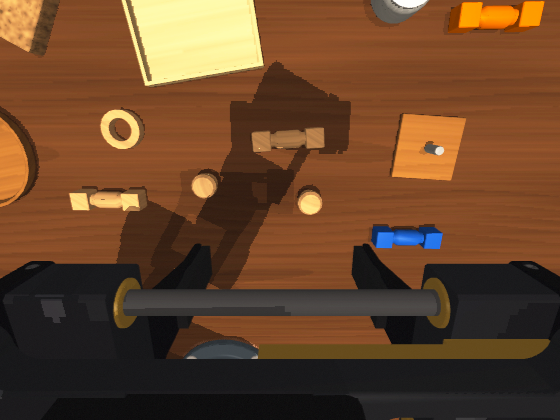

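The wrist view shows spindle A at about (288,139), spindle B at (108,200), knobs at (204,184) and (310,202), the ring at (122,130), the stand with corners (404,114) to (453,181), and the tray's near edge from (148,85) to (263,66). Next I'll measure these.

Run:
```python
from h import *
o,p=wrist(); e=ext(p)
for n,a,b in [('A',(252,142),(324,138)),('B',(70,202),(145,200))]:
    A,B=px2w(e,a,.03),px2w(e,b,.03); d=A-B; print(n,(A+B)/2,'len',np.linalg.norm(d),'yaw',np.degrees(np.arctan2(d[1],d[0])))
for n,c,z in [('kL',(204,182),.034),('kR',(310,200),.034),('ring',(122,129),.018)]: print(n,px2w(e,c,z))
print('tray near',px2w(e,(148,85),.022),px2w(e,(263,66),.022))
print('stand',[px2w(e,c,.01).round(3) for c in [(404,114),(466,119),(453,181),(392,176)]])
s=robot.camera('scene')
for n,pts,z in [('tray',[(238,212),(285,246),(248,287),(200,249)],.022),('stand',[(216,126),(237,138),(219,154),(197,141)],.01),('dish',[(394,302)],.014),('B',[(339,220),(371,241)],.025),('kn',[(307,197),(275,157)],.03),('ring',[(315.5,246)],.012)]:
    w=np.array([px2w(s,c,z) for c in pts]); print(n,w.round(3)[:,:2].tolist(),w.mean(0).round(4))
for q in ['dish','tray','stand']:
  for d in robot.place_of(s,q): print(q,d['at'])
```

```text
A [ 0.49864341 -0.12966236  0.03      ] len 0.10909348731805657 yaw 93.09355218456406
B [0.40268821 0.16075042 0.03      ] len 0.12154223627067094 yaw 91.55996708714528
kL [0.4347631  0.00150049 0.034     ]
kR [ 0.40538221 -0.16546682  0.034     ]
ring [0.51424599 0.12496115 0.018     ]
tray near [0.57631928 0.07468373 0.022     ] [ 0.60146107 -0.09344436  0.022     ]
stand [array([ 0.536, -0.309,  0.01 ]), array([ 0.529, -0.406,  0.01 ]), array([ 0.431, -0.403,  0.01 ]), array([ 0.439, -0.301,  0.01 ])]
tray [[0.605, -0.085], [0.577, 0.08], [0.722, 0.103], [0.751, -0.062]] [0.6637 0.0093 0.022 ]
stand [[0.453, -0.395], [0.433, -0.309], [0.516, -0.295], [0.537, -0.383]] [ 0.4846 -0.3456  0.01  ]
dish [[0.474, 0.369]] [0.4741 0.3694 0.014 ]
B [[0.414, 0.121], [0.396, 0.222]] [0.4048 0.1715 0.025 ]
kn [[0.43, 0.01], [0.403, -0.158]] [ 0.4167 -0.074   0.03  ]
ring [[0.512, 0.131]] [0.5121 0.131  0.012 ]
dish [0.4724, 0.3687, 0.0021]
tray [0.665, 0.0068, -0.0001]
stand [0.4872, -0.3531, -0.0004]
stand [0.6979, -0.279, 0.0281]
```

servo_tool --rows '[-1, 0.025, 0.006, 0, 0, -1, 0.024, 0.005, 0, 0, -1, 0, 0, 0.02, -7.1, -1, 0, 0, 0.02, -7.1, -1, 0, 0, 0.02, -7.1]'

```text
time: 3.53
position: [0.499, -0.1304, 0.262]
tool_rot: [0.982, 0.187, 0.0, 0.0]
ft_force: [-0.0, 0.1, -0.4]
grip_width: 0.0872
grip_force: 0.0
```

servo_tool --rows '[-1, 0, 0, 0.02, -7.1, -1, 0, 0, 0.02, -7.1, -1, 0, 0, 0.02, -7.1, -1, 0, 0, 0.02, -7.1, -1, 0, 0, 0.02, -7.1]'

```text
time: 3.95
position: [0.4986, -0.1303, 0.1617]
tool_rot: [0.878, 0.478, 0.0, 0.0]
ft_force: [-0.3, 0.3, 0.8]
grip_width: 0.0868
grip_force: 0.0
```

servo_tool --rows '[-1, 0, 0, 0.01, -7.1, -1, 0, 0, 0.01, -7.1, -1, 0, 0, 0.01, -7.1, -1, 0, 0, 0.01, -7.1, -1, 0, 0, 0, -7.1]'

```text
time: 4.37
position: [0.4974, -0.1298, 0.1208]
tool_rot: [0.691, 0.723, -0.001, -0.002]
ft_force: [-0.7, -0.3, -0.4]
grip_width: 0.087
grip_force: 0.0
```

```bash
cat >> h.py <<'E'
def delta(x,y,z=None,yaw=None):
    # tool-frame shift from the measured pose to a world target, and the turn
    o=robot.get_obs(); Rm=R.from_quat(o['tool_rot']).as_matrix(); t=np.array(o['position'])
    g=np.array([x,y,t[2] if z is None else z]); yw=np.degrees(np.arctan2(Rm[1,0],Rm[0,0]))
    print('pos',t.round(4),'yaw',round(yw,1),'shift mm',(1000*Rm.T@(g-t)).round(1),'turn',None if yaw is None else round((yw-yaw+90)%180-90,1),'q6',round(o['q'][5],2),'t',o['time'])
E
python3 - <<'E'
from h import *
o,p=wrist('w2'); e=ext(p)
delta(.4995,-.129,.004,93)
for d in robot.place_of(p,'spindle_a_mid'): print(np.round(d['at'],3),d['score'],w2px(e,d['at']).round()[0])
E
```

```text
pos [ 0.4978 -0.13    0.1214] yaw 92.8 shift mm [  0.8   2.  117.4] turn -0.2 q6 -0.52 t 4.4167
[ 0.5   -0.127  0.015] 0.55 [284. 205.]
```

View pics/w2.png

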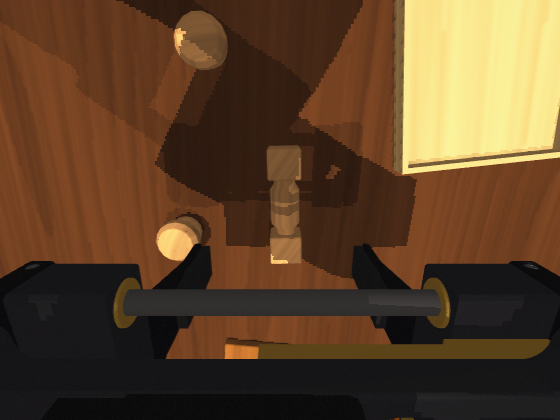

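The spindle at (284,205) is centred between the fingers and lined up with them. I'll descend, grip and lift.

servo_tool --rows '[-0.2, 0.001, 0.002, 0.03, 0, -0.2, 0, 0, 0.03, 0, -0.2, 0, 0, 0.03, 0, -0.2, 0, 0, 0.02, 0, -0.2, 0, 0, 0.007, 0]' --newtons 20

```text
time: 4.88
position: [0.4994, -0.1283, 0.0032]
tool_rot: [0.694, 0.72, -0.001, -0.002]
ft_force: [-0.1, -0.8, -0.1]
grip_width: 0.0612
grip_force: 0.0
```

servo_tool --rows '[1, 0, 0, 0, 0, 1, 0, 0, 0, 0, 1, 0, 0, 0, 0, 1, 0, 0, 0, 0, 1, 0, 0, 0, 0]'

```text
time: 5.3
position: [0.5013, -0.1287, 0.0068]
tool_rot: [0.693, 0.721, 0.0, 0.001]
ft_force: [-1.4, -0.3, 1.0]
grip_width: 0.0284
grip_force: 0.5
```

servo_tool --rows '[1, 0, 0, 0, 0, 1, 0, 0, 0, 0, 1, 0, 0, -0.02, 0, 1, 0, 0, -0.03, 0, 1, 0, 0, -0.04, 0]'

```text
time: 5.72
position: [0.4987, -0.1275, 0.0947]
tool_rot: [0.693, 0.721, -0.001, -0.003]
ft_force: [1.0, -1.4, -0.2]
grip_width: 0.0272
grip_force: 19.9
```

Run:
```python
from h import *
c=np.array([.664,.008]);a=np.radians(8.8); ty=np.array([np.cos(a),np.sin(a)])
for s in (.03,-.03): print((c+s*ty).round(4))
delta(*(c+.03*ty),.01,98.8)
```

```text
[0.6936 0.0126]
[0.6344 0.0034]
pos [ 0.4987 -0.1275  0.0947] yaw 92.3 shift mm [131.9 200.8  84.1] turn -6.5 q6 -0.51 t 5.7167
```

servo_tool --rows '[1, 0.022, 0.0335, 0, 0, 1, 0.022, 0.0335, 0, 0, 1, 0.022, 0.0335, 0, 0, 1, 0.022, 0.0335, 0, 0, 1, 0.022, 0.0335, 0, 0]'

```text
time: 6.13
position: [0.6646, -0.0102, 0.0961]
tool_rot: [0.693, 0.721, 0.0, 0.0]
ft_force: [0.5, -0.9, -0.4]
grip_width: 0.027
grip_force: 19.9
```

servo_tool --rows '[1, 0.022, 0.0335, 0, 0, 1, 0, 0, 0, -6.5, 1, 0, 0, 0.02, 0, 1, 0, 0, 0, 0, 1, 0, 0, 0, 0]'

```text
time: 6.55
position: [0.6942, 0.0122, 0.0741]
tool_rot: [0.651, 0.759, -0.001, -0.002]
ft_force: [0.0, 0.5, -1.1]
grip_width: 0.0269
grip_force: 19.9
```

Run:
```python
from h import *
o,p=wrist('w3'); e=ext(p)
delta(.6936,.0126,.01,98.8)
for d in robot.place_of(p,'tray'): print(np.round(d['at'],3),d['score'])
```

```text
pos [0.6951 0.0117 0.0751] yaw 98.8 shift mm [ 1.1 -1.2 65.1] turn -0.0 q6 -0.3 t 6.6
[0.665 0.007 0.002] 0.69
```

View pics/w3.png

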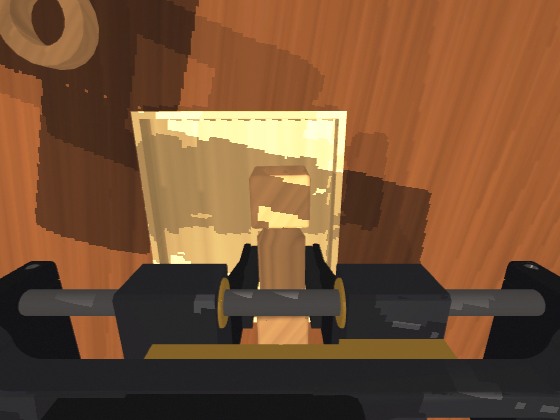

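The spindle is held at (282,240), parallel to the tray walls and inside the right-hand one. I'll lower it and release.

servo_tool --rows '[1, 0.001, -0.002, 0.02, 0, 1, 0, 0, 0.02, 0, 1, 0, 0, 0.015, 0, 1, 0, 0, 0.006, 0, 1, 0, 0, 0.003, 0]'

```text
time: 7.07
position: [0.6926, 0.012, 0.0118]
tool_rot: [0.651, 0.759, -0.001, -0.002]
ft_force: [-7.4, 0.2, 16.5]
grip_width: 0.0273
grip_force: 19.9
```

servo_tool --rows '[1, 0, 0, 0, 0, 0.1, 0, 0, 0, 0, 0.1, 0, 0, 0, 0, 0.1, 0, 0, 0, 0, 0.1, 0, 0, 0, 0]'

```text
time: 7.48
position: [0.6945, 0.0122, 0.012]
tool_rot: [0.651, 0.759, 0.0, 0.0]
ft_force: [-0.0, 0.6, 1.3]
grip_width: 0.038
grip_force: 0.0
```

servo_tool --rows '[0.1, 0, 0, -0.02, 0, 0.1, 0, 0, -0.03, 0, 0.1, 0, 0, -0.03, 0, 0.1, 0, 0, -0.03, 0, -1, 0, 0, 0, 0]'

```text
time: 7.9
position: [0.6988, 0.0119, 0.1291]
tool_rot: [0.651, 0.759, 0.004, 0.006]
ft_force: [0.8, -0.2, 1.4]
grip_width: 0.0414
grip_force: 0.0
```

Run:
```python
from h import *
delta(.404,.166,.12,95)
```

```text
pos [0.6988 0.0119 0.1291] yaw 98.8 shift mm [ 197.6 -267.7    4.8] turn 3.8 q6 -0.3 t 7.9
```

servo_tool --rows '[-1, 0.022, -0.03, 0, 0, -1, 0.022, -0.03, 0, 0, -1, 0.022, -0.03, 0, 0, -1, 0.022, -0.03, 0, 0, -1, 0.022, -0.03, 0, 0]'

```text
time: 8.32
position: [0.5273, 0.0986, 0.1216]
tool_rot: [0.651, 0.759, 0.0, 0.0]
ft_force: [0.7, -0.6, -0.4]
grip_width: 0.0715
grip_force: 0.0
```

servo_tool --rows '[-1, 0.022, -0.03, 0, 0, -1, 0.022, -0.03, 0, 0, -1, 0.022, -0.03, 0, 0, -1, 0.022, -0.03, 0, 0, -1, 0, 0, 0, 3.8]'

```text
time: 8.73
position: [0.387, 0.168, 0.1211]
tool_rot: [0.674, 0.738, -0.004, -0.004]
ft_force: [-1.1, -0.3, -0.4]
grip_width: 0.0866
grip_force: 0.0
```

servo_tool --rows '[-1, 0, 0, 0, 0]'

```text
time: 8.82
position: [0.3945, 0.1674, 0.1217]
tool_rot: [0.675, 0.738, -0.0, -0.0]
ft_force: [0.1, 0.2, -0.0]
grip_width: 0.0867
grip_force: 0.0
```

Run:
```python
from h import *
o,p=wrist('w4'); e=ext(p)
delta(.404,.166,.004,95)
for d in robot.place_of(p,'spindle_a_mid'): print(np.round(d['at'],3),d['score'],w2px(e,d['at']).round()[0])
```

```text
pos [0.3971 0.1671 0.1219] yaw 95.2 shift mm [ -1.7   6.6 117.9] turn 0.2 q6 0.05 t 8.8667
```

View pics/w4.png

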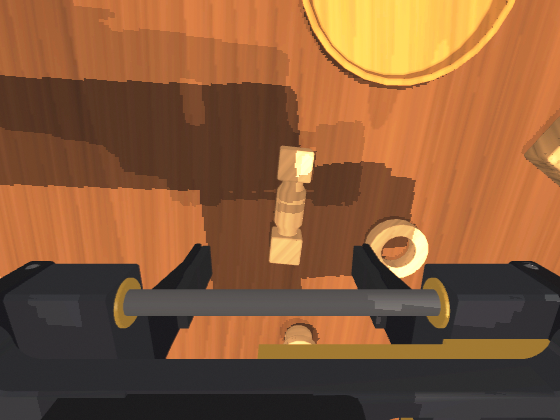

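Spindle B runs from (286,250) to (296,165), tilted about 6 degrees to the tool. I'll compute the correction.

Run:
```python
from h import *
o,p=wrist(); e=ext(p)
A,B=px2w(e,(285.5,264),.03),px2w(e,(297,147),.03); d=B-A; m=(A+B)/2
print(A,B,np.linalg.norm(d)); y=np.degrees(np.arctan2(d[1],d[0])); print(y,m)
delta(m[0],m[1],.004,y)
```

```text
[0.4075662  0.11486409 0.03      ] [0.40687804 0.22653979 0.03      ] 0.11167781996479806
90.3530562614215 [0.40722212 0.17070194 0.03      ]
pos [0.3988 0.1666 0.1218] yaw 95.1 shift mm [  3.3   8.4 117.9] turn 4.7 q6 0.05 t 8.9667
```

servo_tool --rows '[-0.4, 0.003, 0.008, 0.02, 4.7, -0.4, 0, 0, 0.04, 0, -0.4, 0, 0, 0.03, 0, -0.4, 0, 0, 0.02, 0, -0.2, 0, 0, 0.008, 0]'

```text
time: 9.38
position: [0.4051, 0.1695, 0.0008]
tool_rot: [0.705, 0.709, -0.001, -0.001]
ft_force: [-0.3, 0.5, 1.0]
grip_width: 0.0616
grip_force: 0.0
```

servo_tool --rows '[1, 0, 0, 0, 0, 1, 0, 0, 0, 0, 1, 0, 0, 0, 0, 1, 0, 0, 0, 0, 1, 0, 0, 0, 0]'

```text
time: 9.8
position: [0.405, 0.1704, 0.0045]
tool_rot: [0.705, 0.709, 0.001, 0.0]
ft_force: [0.3, 0.6, -0.9]
grip_width: 0.029
grip_force: 0.2
```

servo_tool --rows '[1, 0, 0, 0, 0, 1, 0, 0, 0, 0, 1, 0, 0, -0.02, 0, 1, 0, 0, -0.03, 0, 1, 0, 0, -0.04, 0]'

```text
time: 10.22
position: [0.4028, 0.17, 0.0931]
tool_rot: [0.705, 0.709, -0.002, -0.002]
ft_force: [1.8, 1.1, -0.6]
grip_width: 0.0272
grip_force: 20.0
```

Run:
```python
from h import *
delta(.6344,.0034,.011,98.8)
```

```text
pos [0.4028 0.17   0.0931] yaw 90.3 shift mm [-167.8  231.2   80.9] turn -8.5 q6 0.14 t 10.2167
```

servo_tool --rows '[1, -0.021, 0.029, 0, 0, 1, -0.021, 0.029, 0, 0, 1, -0.021, 0.029, 0, 0, 1, -0.021, 0.029, 0, 0, 1, -0.021, 0.029, 0, 0]'

```text
time: 10.63
position: [0.5511, 0.0651, 0.0941]
tool_rot: [0.705, 0.709, 0.0, 0.0]
ft_force: [0.3, 0.0, -0.8]
grip_width: 0.0274
grip_force: 20.0
```

servo_tool --rows '[1, -0.021, 0.029, 0, 0, 1, -0.021, 0.029, 0, 0, 1, -0.021, 0.029, 0, 0, 1, 0, 0, 0, -4.2, 1, 0, 0, 0, -4.3]'

```text
time: 11.05
position: [0.6394, 0.0017, 0.0935]
tool_rot: [0.65, 0.76, 0.0, 0.001]
ft_force: [-0.6, -0.1, -0.4]
grip_width: 0.0272
grip_force: 20.0
```

servo_tool --rows '[1, 0, 0, 0, 0, 1, 0, 0, 0, 0]'

```text
time: 11.22
position: [0.6368, 0.0037, 0.0933]
tool_rot: [0.651, 0.759, -0.0, -0.001]
ft_force: [-0.3, 0.7, -0.3]
grip_width: 0.0271
grip_force: 20.0
```

Run:
```python
from h import *
o,p=wrist('w5'); e=ext(p)
delta(.6344,.0034,.011,98.8)
```

```text
pos [0.6368 0.0039 0.0934] yaw 98.7 shift mm [-0.2 -2.3 82.4] turn -0.1 q6 -0.32 t 11.2667
```

View pics/w5.png

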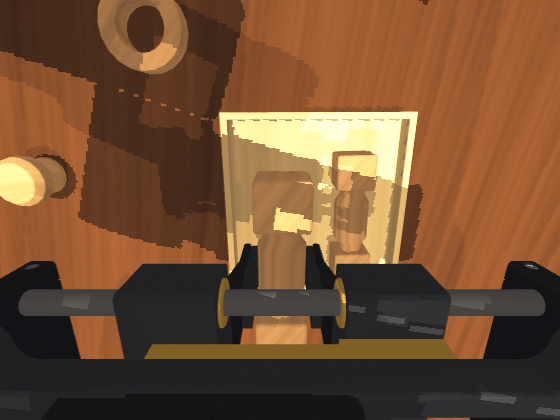

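Spindle A lies flat on the right of the tray at (352,200). B is held at (283,240) with clear room on the left, so I'll lower it.

servo_tool --rows '[1, 0, -0.002, 0.035, 0, 1, 0, 0, 0.025, 0, 1, 0, 0, 0.012, 0, 1, 0, 0, 0.007, 0, 1, 0, 0, 0.004, 0]'

```text
time: 11.68
position: [0.6351, 0.0036, 0.0098]
tool_rot: [0.651, 0.759, -0.0, -0.0]
ft_force: [0.2, 0.8, -0.5]
grip_width: 0.0275
grip_force: 20.0
```

servo_tool --rows '[1, 0, 0, 0, 0, 0.12, 0, 0, 0, 0, 0.12, 0, 0, 0, 0, 0.12, 0, 0, 0, 0, 0.12, 0, 0, 0, 0]'

```text
time: 12.1
position: [0.6362, 0.0032, 0.0116]
tool_rot: [0.651, 0.759, 0.0, 0.001]
ft_force: [0.5, 0.1, -0.8]
grip_width: 0.0376
grip_force: 0.0
```

servo_tool --rows '[0.12, 0, 0, -0.02, 0, 0.12, 0, 0, -0.03, 0, 0.12, 0, 0, -0.03, 0, 0.12, 0, 0, -0.03, 0, -1, 0, 0, 0, 0]'

```text
time: 12.52
position: [0.64, 0.0027, 0.1276]
tool_rot: [0.651, 0.759, 0.003, 0.006]
ft_force: [1.0, -1.0, 0.7]
grip_width: 0.0407
grip_force: 0.0
```

Run:
```python
from h import *
delta(.432,.005,.12,0)
```

```text
pos [0.64   0.0027 0.1276] yaw 98.8 shift mm [  34.2 -205.3    4.8] turn -81.2 q6 -0.32 t 12.5167
```

servo_tool --rows '[-1, 0.006, -0.034, 0, 0, -1, 0.006, -0.034, 0, 0, -1, 0.006, -0.034, 0, 0, -1, 0.006, -0.034, 0, 0, -1, 0.006, -0.034, 0, 0]'

```text
time: 12.93
position: [0.4612, 0.007, 0.1207]
tool_rot: [0.651, 0.759, 0.0, 0.0]
ft_force: [0.3, -0.4, 0.4]
grip_width: 0.0704
grip_force: 0.0
```

servo_tool --rows '[-1, 0.004, -0.034, 0, 0, -1, 0, 0, 0, 0, -1, 0, 0, 0, 0]'

```text
time: 13.18
position: [0.4263, 0.006, 0.1207]
tool_rot: [0.651, 0.759, -0.0, -0.001]
ft_force: [0.6, 0.4, 0.1]
grip_width: 0.0853
grip_force: 0.0
```

Run:
```python
from h import *
o,p=wrist('w6'); e=ext(p)
delta(.432,.005,.007)
for d in robot.place_of(p,'knob_a_mid'): print(np.round(d['at'],4),d['score'],w2px(e,d['at']).round()[0]); delta(d['at'][0],d['at'][1],.007)
```

```text
pos [0.4291 0.0054 0.1209] yaw 98.8 shift mm [ -0.8   2.6 113.9] turn None q6 -0.4 t 13.2333
[ 0.4058 -0.1586  0.0223] 0.58 [240. 348.]
pos [0.4305 0.0051 0.121 ] yaw 98.8 shift mm [-157.9  -49.8  114. ] turn None q6 -0.4 t 13.2833
```

View pics/w6.png

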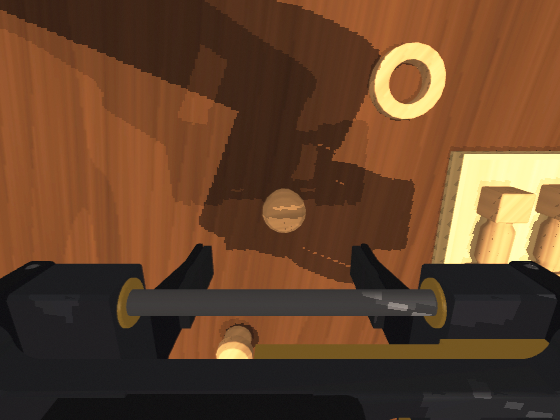

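The knob head is at (284,211), close to centre, and both spindles lie side by side in the tray. I'll compute the exact offset.

Run:
```python
from h import *
o,p=wrist(); e=ext(p)
m=px2w(e,(284,211),.027); print(m); delta(m[0],m[1],.007)
m=px2w(e,(409,80),.016); print('ring',m)
```

```text
[0.43328278 0.00615516 0.027     ]
pos [0.4309 0.0051 0.1209] yaw 98.8 shift mm [  0.9   2.1 113.9] turn None q6 -0.4 t 13.3333
ring [0.51951442 0.1327191  0.016     ]
```

servo_tool --rows '[-0.5, 0.001, 0.002, 0.04, 0, -0.5, 0, 0, 0.035, 0, -0.5, 0, 0, 0.02, 0, -0.4, 0, 0, 0.012, 0, -0.4, 0, 0, 0.006, 0]' --newtons 12

```text
time: 13.75
position: [0.4317, 0.0067, 0.0054]
tool_rot: [0.651, 0.759, -0.0, -0.0]
ft_force: [-0.1, 1.1, 0.2]
grip_width: 0.0643
grip_force: 0.0
```

servo_tool --rows '[0.2, 0, 0, 0, 0, 0.2, 0, 0, 0, 0, 0.2, 0, 0, 0, 0, 0.3, 0, 0, 0, 0, 0.3, 0, 0, 0, 0]'

```text
time: 14.17
position: [0.4312, 0.0068, 0.0084]
tool_rot: [0.651, 0.759, 0.0, 0.001]
ft_force: [0.3, 0.9, 0.7]
grip_width: 0.0386
grip_force: 12.0
```

servo_tool --rows '[0.3, 0, 0, 0, 0, 0.3, 0, 0, 0, 0, 0.3, 0, 0, -0.02, 0, 0.3, 0, 0, -0.03, 0, 0.3, 0, 0, -0.04, 0]'

```text
time: 14.58
position: [0.4287, 0.0072, 0.097]
tool_rot: [0.651, 0.759, -0.001, -0.003]
ft_force: [0.9, 0.9, -1.2]
grip_width: 0.0389
grip_force: 12.0
```

Run:
```python
from h import *
delta(.473,.398,.014)
```

```text
pos [0.4287 0.0072 0.097 ] yaw 98.8 shift mm [379.2 104.   83.3] turn None q6 -0.4 t 14.5833
```

servo_tool --rows '[0.3, 0.035, 0.009, 0, 0, 0.3, 0.035, 0.01, 0, 0, 0.3, 0.035, 0.009, 0, 0, 0.3, 0.035, 0.01, 0, 0, 0.3, 0.035, 0.009, 0, 0]'

```text
time: 15.0
position: [0.45, 0.1886, 0.0979]
tool_rot: [0.651, 0.759, 0.0, 0.0]
ft_force: [0.4, -0.1, -0.1]
grip_width: 0.0387
grip_force: 12.0
```

servo_tool --rows '[0.3, 0.035, 0.009, 0, 0, 0.3, 0.035, 0.01, 0, 0, 0.3, 0.035, 0.009, 0, 0, 0.3, 0.035, 0.01, 0, 0, 0.3, 0.035, 0.009, 0, 0]'

```text
time: 15.42
position: [0.4692, 0.3689, 0.0975]
tool_rot: [0.65, 0.76, -0.0, -0.0]
ft_force: [0.5, -0.8, -0.1]
grip_width: 0.0388
grip_force: 12.0
```

servo_tool --rows '[0.3, 0.029, 0.009, 0, 0, 0.3, 0, 0, 0, 0, 0.3, 0, 0, 0, 0]'

```text
time: 15.67
position: [0.4736, 0.3985, 0.0973]
tool_rot: [0.65, 0.76, -0.0, 0.0]
ft_force: [0.7, 0.3, 0.3]
grip_width: 0.039
grip_force: 12.0
```

Run:
```python
from h import *
o,p=wrist('w7'); e=ext(p)
delta(.473,.398,.014)
for d in robot.place_of(p,'dish'): print(np.round(d['at'],4),d['score'])
```

```text
pos [0.4732 0.397  0.0971] yaw 98.9 shift mm [ 1.1  0.1 83.1] turn None q6 0.36 t 15.7167
[ 0.4772  0.366  -0.0037] 0.84
```

View pics/w7.png

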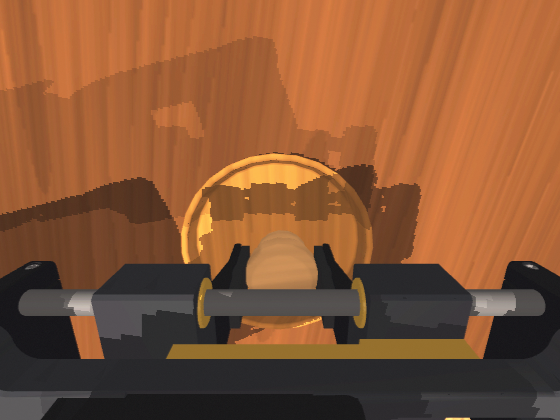

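The knob is held upright at (282,265) over the dish, which spans about (182–373, 153–325). I'll lower it.

servo_tool --rows '[0.3, 0, 0, 0.035, 0, 0.3, 0, 0, 0.025, 0, 0.3, 0, 0, 0.013, 0, 0.3, 0, 0, 0.006, 0, 0.3, 0, 0, 0.004, 0]'

```text
time: 16.18
position: [0.4734, 0.3957, 0.014]
tool_rot: [0.651, 0.759, -0.002, -0.001]
ft_force: [-6.1, -4.3, 17.6]
grip_width: 0.0386
grip_force: 12.0
```

servo_tool --rows '[0.3, 0, 0, 0, 0, 0.3, 0, 0, 0, 0]'

```text
time: 16.35
position: [0.4752, 0.3973, 0.0156]
tool_rot: [0.651, 0.759, 0.001, 0.0]
ft_force: [0.0, 0.2, 0.8]
grip_width: 0.0392
grip_force: 12.0
```

servo_tool --rows '[-0.2, 0, 0, 0, 0, -0.2, 0, 0, 0, 0, -0.2, 0, 0, 0, 0, -0.2, 0, 0, 0, 0, -0.2, 0, 0, 0, 0]'

```text
time: 16.77
position: [0.4743, 0.3974, 0.0148]
tool_rot: [0.651, 0.759, 0.0, 0.0]
ft_force: [0.2, -0.1, 0.4]
grip_width: 0.0517
grip_force: 0.0
```

servo_tool --rows '[-0.2, 0, 0, -0.02, 0, -0.2, 0, 0, -0.03, 0, -0.2, 0, 0, -0.03, 0, -0.2, 0, 0, -0.03, 0, -1, 0, 0, 0, 0]'

```text
time: 17.18
position: [0.4778, 0.3995, 0.1308]
tool_rot: [0.651, 0.759, 0.006, 0.002]
ft_force: [1.1, -0.3, 0.2]
grip_width: 0.0545
grip_force: 0.0
```

Run:
```python
from h import *
delta(.405,-.161,.122)
```

```text
pos [0.4778 0.3995 0.1308] yaw 98.8 shift mm [-542.7 -158.1    4.6] turn None q6 0.36 t 17.1833
```

servo_tool --rows '[-1, -0.036, -0.01, 0, 0, -1, -0.036, -0.01, 0, 0, -1, -0.036, -0.01, 0, 0, -1, -0.036, -0.01, 0, 0, -1, -0.036, -0.01, 0, 0]'

```text
time: 17.6
position: [0.4516, 0.2103, 0.1243]
tool_rot: [0.65, 0.76, -0.0, -0.0]
ft_force: [0.6, -0.3, -0.2]
grip_width: 0.083
grip_force: 0.0
```

servo_tool --rows '[-1, -0.036, -0.01, 0, 0, -1, -0.036, -0.01, 0, 0, -1, -0.036, -0.01, 0, 0, -1, -0.036, -0.01, 0, 0, -1, -0.036, -0.01, 0, 0]'

```text
time: 18.02
position: [0.43, 0.0246, 0.1244]
tool_rot: [0.65, 0.76, -0.0, -0.0]
ft_force: [0.5, -0.2, 0.8]
grip_width: 0.0871
grip_force: 0.0
```

servo_tool --rows '[-1, -0.036, -0.01, 0, 0, -1, -0.036, -0.01, 0, 0, -1, -0.036, -0.01, 0, 0, -1, -0.036, -0.01, 0, 0, -1, -0.036, -0.01, 0, 0]'

```text
time: 18.43
position: [0.4081, -0.1611, 0.1244]
tool_rot: [0.651, 0.759, 0.0, -0.0]
ft_force: [-0.0, -0.8, 0.9]
grip_width: 0.0866
grip_force: 0.0
```

servo_tool --rows '[-1, 0, 0, 0, 0, -1, 0, 0, 0, 0, -1, 0, 0, 0, 0]'

```text
time: 18.68
position: [0.408, -0.1589, 0.1242]
tool_rot: [0.651, 0.759, 0.0, -0.001]
ft_force: [0.2, -0.2, -0.4]
grip_width: 0.0873
grip_force: 0.0
```

Run:
```python
from h import *
o,p=wrist('w8'); e=ext(p)
delta(.405,-.161,.007)
for d in robot.place_of(p,'knob_a_mid'): print(np.round(d['at'],4),d['score'],w2px(e,d['at']).round()[0]); delta(d['at'][0],d['at'][1],.007)
for d in robot.outline_of(p,'knob_a_mid')[:1]:
    ys,xs=np.where(d['region']); print(xs.min(),xs.max(),ys.min(),ys.max(),px2w(e,((xs.min()+xs.max())/2,(ys.min()+ys.max())/2),.026))
```

```text
pos [ 0.4081 -0.1581  0.1243] yaw 98.8 shift mm [ -2.5  -3.3 117.3] turn None q6 -0.78 t 18.7333
[ 0.3985 -0.1621  0.0219] 0.69 [271. 211.]
pos [ 0.4082 -0.1578  0.1243] yaw 98.9 shift mm [ -2.9 -10.1 117.3] turn None q6 -0.78 t 18.7833
252 293 191 234 [ 0.40029403 -0.16212316  0.026     ]
```

View pics/w8.png

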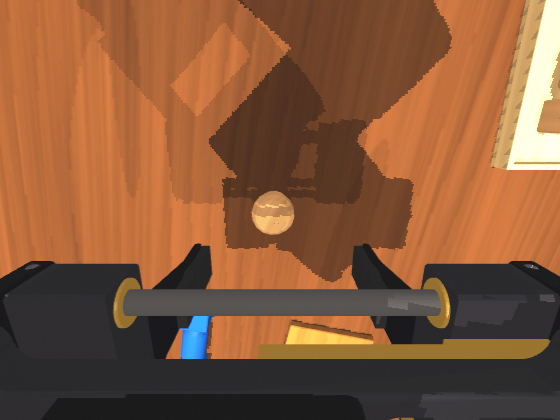

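The knob is at (273,213), slightly left of centre, and the blue look-alike stays clear at (197,335). I'll correct, grip and lift.

servo_tool --rows '[-0.5, -0.003, -0.007, 0.04, 0, -0.5, 0, 0, 0.035, 0, -0.5, 0, 0, 0.022, 0, -0.4, 0, 0, 0.013, 0, -0.4, 0, 0, 0.006, 0]'

```text
time: 19.25
position: [0.4016, -0.1615, 0.0068]
tool_rot: [0.65, 0.76, -0.0, -0.002]
ft_force: [0.6, 0.1, 0.2]
grip_width: 0.0643
grip_force: 0.0
```

servo_tool --rows '[0.2, 0, 0, 0, 0, 0.2, 0, 0, 0, 0, 0.2, 0, 0, 0, 0, 0.3, 0, 0, 0, 0, 0.3, 0, 0, 0, 0]'

```text
time: 19.67
position: [0.4028, -0.1636, 0.0095]
tool_rot: [0.651, 0.759, 0.0, 0.001]
ft_force: [0.2, 0.8, 2.6]
grip_width: 0.0387
grip_force: 12.0
```

servo_tool --rows '[0.3, 0, 0, 0, 0, 0.3, 0, 0, 0, 0, 0.3, 0, 0, -0.02, 0, 0.3, 0, 0, -0.03, 0, 0.3, 0, 0, -0.04, 0]'

```text
time: 20.08
position: [0.4009, -0.1627, 0.0982]
tool_rot: [0.651, 0.759, -0.0, -0.003]
ft_force: [0.6, -0.9, -0.4]
grip_width: 0.0389
grip_force: 12.0
```

Run:
```python
from h import *
delta(.476,.338,.014)
```

```text
pos [ 0.4009 -0.1627  0.0982] yaw 98.8 shift mm [483.  151.1  85.4] turn None q6 -0.8 t 20.0833
```

servo_tool --rows '[0.3, 0.034, 0.011, 0, 0, 0.3, 0.034, 0.01, 0, 0, 0.3, 0.034, 0.011, 0, 0, 0.3, 0.034, 0.01, 0, 0, 0.3, 0.034, 0.011, 0, 0]'

```text
time: 20.5
position: [0.4284, 0.014, 0.099]
tool_rot: [0.651, 0.759, 0.0, 0.0]
ft_force: [0.1, -1.0, -0.4]
grip_width: 0.0391
grip_force: 12.0
```

servo_tool --rows '[0.3, 0.034, 0.011, 0, 0, 0.3, 0.034, 0.01, 0, 0, 0.3, 0.034, 0.011, 0, 0, 0.3, 0.034, 0.01, 0, 0, 0.3, 0.034, 0.011, 0, 0]'

```text
time: 20.92
position: [0.4545, 0.1905, 0.0988]
tool_rot: [0.651, 0.759, -0.0, 0.0]
ft_force: [0.7, 0.9, -0.6]
grip_width: 0.0389
grip_force: 12.0
```

servo_tool --rows '[0.3, 0.034, 0.011, 0, 0, 0.3, 0.034, 0.01, 0, 0, 0.3, 0.034, 0.011, 0, 0, 0.3, 0.034, 0.01, 0, 0, 0.3, 0, 0, 0, 0]'

```text
time: 21.33
position: [0.4774, 0.3358, 0.0993]
tool_rot: [0.649, 0.761, 0.004, 0.001]
ft_force: [0.3, 0.3, 0.1]
grip_width: 0.0388
grip_force: 12.0
```

servo_tool --rows '[0.3, 0, 0, 0, 0, 0.3, 0, 0, 0, 0]'

```text
time: 21.5
position: [0.4746, 0.329, 0.0983]
tool_rot: [0.65, 0.76, -0.001, -0.0]
ft_force: [-0.5, -0.0, -0.8]
grip_width: 0.0383
grip_force: 12.0
```

Run:
```python
from h import *
o,p=wrist('w9'); e=ext(p)
delta(.476,.338,.0145)
```

```text
pos [0.4747 0.3285 0.0983] yaw 98.8 shift mm [ 9.3  2.9 83.8] turn None q6 0.26 t 21.55
```

View pics/w9.png

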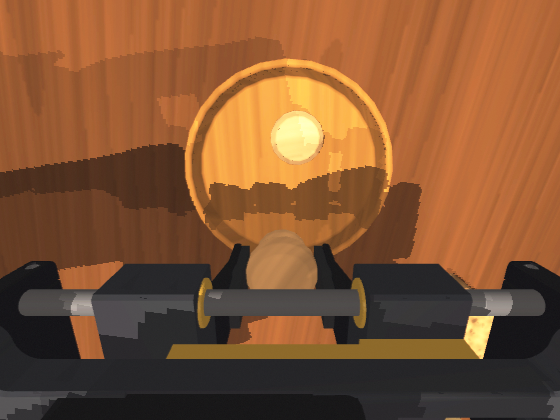

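Knob 1 stands in the dish at (298,137), with the dish centre near (290,162). The held knob moves 9 mm further in and then down.

servo_tool --rows '[0.3, 0.01, 0.003, 0, 0, 0.3, 0, 0, 0, 0, 0.3, 0, 0, 0.035, 0, 0.3, 0, 0, 0.025, 0, 0.3, 0, 0, 0.013, 0]'

```text
time: 21.97
position: [0.4758, 0.3386, 0.0233]
tool_rot: [0.651, 0.759, -0.002, -0.001]
ft_force: [-1.5, 0.1, -0.8]
grip_width: 0.0388
grip_force: 12.0
```

servo_tool --rows '[0.3, 0, 0, 0.006, 0, 0.3, 0, 0, 0.004, 0, 0.3, 0, 0, 0, 0, 0.3, 0, 0, 0, 0]'

```text
time: 22.3
position: [0.4779, 0.34, 0.0163]
tool_rot: [0.651, 0.759, 0.001, 0.0]
ft_force: [0.1, 0.7, -1.8]
grip_width: 0.039
grip_force: 12.0
```

servo_tool --rows '[-0.2, 0, 0, 0, 0, -0.2, 0, 0, 0, 0, -0.2, 0, 0, 0, 0, -0.2, 0, 0, 0, 0, -0.2, 0, 0, 0, 0]'

```text
time: 22.72
position: [0.4771, 0.3401, 0.0158]
tool_rot: [0.651, 0.759, 0.0, 0.0]
ft_force: [-0.1, -0.8, 0.9]
grip_width: 0.0514
grip_force: 0.0
```

servo_tool --rows '[-0.2, 0, 0, -0.02, 0, -0.2, 0, 0, -0.03, 0, -0.2, 0, 0, -0.03, 0, -0.2, 0, 0, -0.03, 0, -1, 0, 0, 0, 0]'

```text
time: 23.13
position: [0.4806, 0.3419, 0.1314]
tool_rot: [0.651, 0.759, 0.005, 0.002]
ft_force: [0.7, 0.7, -0.2]
grip_width: 0.0544
grip_force: 0.0
```

Run:
```python
from h import *
delta(.516,.132,.122)
```

```text
pos [0.4806 0.3419 0.1314] yaw 98.8 shift mm [-212.8    2.6    8.8] turn None q6 0.27 t 23.1333
```

servo_tool --rows '[-1, -0.035, 0.001, 0, 0, -1, -0.035, 0.001, 0, 0, -1, -0.035, 0.001, 0, 0, -1, -0.035, 0.001, 0, 0, -1, -0.035, 0.001, 0, 0]'

```text
time: 23.55
position: [0.5085, 0.1664, 0.1252]
tool_rot: [0.65, 0.76, -0.0, -0.0]
ft_force: [0.5, -0.4, -0.4]
grip_width: 0.0826
grip_force: 0.0
```

servo_tool --rows '[-1, -0.035, 0, 0, 0, -1, 0, 0, 0, 0, -1, 0, 0, 0, 0, -1, 0, 0, 0, 0]'

```text
time: 23.88
position: [0.5138, 0.1334, 0.1253]
tool_rot: [0.651, 0.759, -0.0, -0.0]
ft_force: [0.2, 0.1, -0.0]
grip_width: 0.087
grip_force: 0.0
```

Run:
```python
from h import *
o,p=wrist('w10'); e=ext(p)
delta(.516,.132,.003)
for d in robot.place_of(p,'ring_mid'): print(np.round(d['at'],4),d['score'],w2px(e,d['at']).round()[0])
for d in robot.outline_of(p,'ring_mid')[:1]:
    ys,xs=np.where(d['region']); u=((xs.min()+xs.max())/2,(ys.min()+ys.max())/2); m=px2w(e,u,.012); print(u,xs.max()-xs.min(),m); delta(m[0],m[1],.003)
```

```text
pos [0.5136 0.134  0.1253] yaw 98.8 shift mm [ -2.4   2.1 122.3] turn None q6 -0.11 t 23.9333
[0.5138 0.1332 0.0112] 0.61 [281. 206.]
(np.float64(282.0), np.float64(206.0)) 60 [0.51457703 0.13312643 0.012     ]
pos [0.5136 0.1345 0.1254] yaw 98.9 shift mm [ -1.6   0.8 122.4] turn None q6 -0.11 t 24.0333
```

View pics/w10.png

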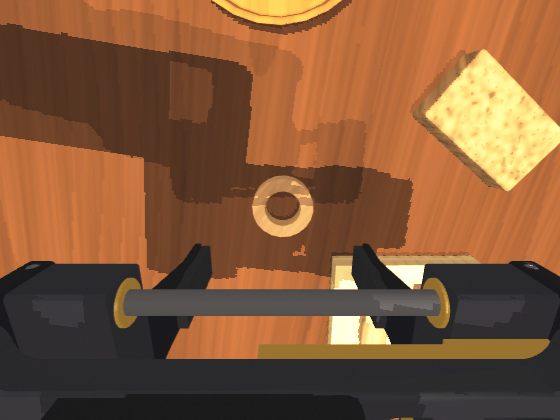

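The ring is centred at (282,206), and the tray corner at (335,255) is clear of the finger. I'll descend and grip it.

servo_tool --rows '[-0.8, -0.001, 0.001, 0.04, 0, -0.8, 0, 0, 0.035, 0, -0.8, 0, 0, 0.028, 0, -0.8, 0, 0, 0.014, 0, -0.8, 0, 0, 0.006, 0]'

```text
time: 24.45
position: [0.5131, 0.1336, 0.0002]
tool_rot: [0.65, 0.76, -0.002, -0.002]
ft_force: [-12.4, -0.7, 48.7]
grip_width: 0.0784
grip_force: 25.6
```

servo_tool --rows '[-0.1, 0, 0, 0, 0, -0.1, 0, 0, 0, 0, -0.1, 0, 0, 0, 0, -0.1, 0, 0, 0, 0, -0.1, 0, 0, 0, 0]'

```text
time: 24.87
position: [0.5158, 0.1328, 0.0032]
tool_rot: [0.651, 0.759, 0.001, 0.001]
ft_force: [-0.6, 1.3, 1.9]
grip_width: 0.059
grip_force: 12.0
```

servo_tool --rows '[-0.1, 0, 0, 0, 0, -0.1, 0, 0, 0, 0, -0.1, 0, 0, -0.02, 0, -0.1, 0, 0, -0.04, 0, -0.1, 0, 0, -0.04, 0]'

```text
time: 25.28
position: [0.5136, 0.132, 0.1022]
tool_rot: [0.651, 0.759, -0.002, -0.002]
ft_force: [0.4, 0.1, 0.5]
grip_width: 0.0591
grip_force: 12.0
```

Run:
```python
from h import *
delta(.486,-.352,.102)
```

```text
pos [0.5136 0.132  0.1022] yaw 98.8 shift mm [-474.1 -101.4    0.6] turn None q6 -0.11 t 25.2833
```

servo_tool --rows '[-0.1, -0.037, -0.007, 0, 0, -0.1, -0.037, -0.007, 0, 0, -0.1, -0.037, -0.007, 0, 0, -0.1, -0.037, -0.007, 0, 0, -0.1, -0.037, -0.007, 0, 0]'

```text
time: 25.7
position: [0.5085, -0.0575, 0.1027]
tool_rot: [0.65, 0.76, -0.0, 0.0]
ft_force: [-0.4, -0.1, -0.2]
grip_width: 0.0592
grip_force: 12.0
```

servo_tool --rows '[-0.1, -0.037, -0.008, 0, 0, -0.1, -0.037, -0.008, 0, 0, -0.1, -0.037, -0.008, 0, 0, -0.1, -0.037, -0.008, 0, 0, -0.1, -0.037, -0.008, 0, 0]'

```text
time: 26.12
position: [0.497, -0.2467, 0.1025]
tool_rot: [0.651, 0.759, -0.0, -0.0]
ft_force: [0.6, -0.1, 0.3]
grip_width: 0.059
grip_force: 12.0
```

servo_tool --rows '[-0.1, -0.037, -0.008, 0, 0, -0.1, -0.037, -0.008, 0, 0, -0.1, -0.037, -0.008, 0, 0, -0.1, -0.037, -0.008, 0, 0, -0.1, -0.037, -0.008, 0, 0]'

```text
time: 26.53
position: [0.4857, -0.4355, 0.1023]
tool_rot: [0.651, 0.759, -0.0, -0.0]
ft_force: [0.9, 0.4, -0.3]
grip_width: 0.0588
grip_force: 12.0
```

servo_tool --rows '[-0.1, 0, 0, 0, 0, -0.1, 0, 0, 0, 0, -0.1, 0, 0, 0, 0]'

```text
time: 26.78
position: [0.4858, -0.4329, 0.1019]
tool_rot: [0.651, 0.759, 0.0, -0.001]
ft_force: [-1.0, -0.1, -0.9]
grip_width: 0.059
grip_force: 12.0
```

Run:
```python
from h import *
o,p=wrist('w11'); e=ext(p)
delta(.486,-.352,.102)
for d in robot.place_of(p,'stand'): print(np.round(d['at'],4),d['score'],w2px(e,d['at']).round()[0])
```

```text
pos [ 0.486  -0.4321  0.102 ] yaw 98.8 shift mm [79.1 12.3  0.1] turn None q6 -1.05 t 26.8333
[ 0.4844 -0.347   0.003 ] 0.69 [295. 115.]
```

View pics/w11.png

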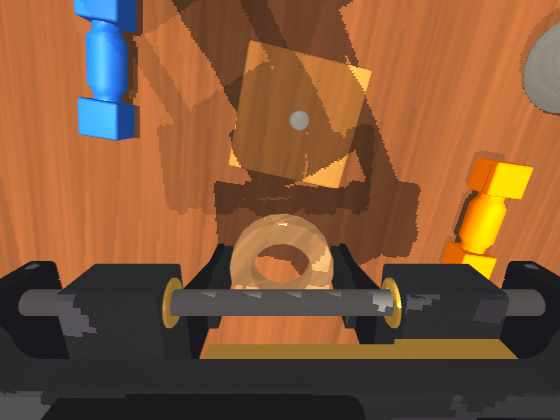

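The post top shows at (299,120), and the held ring's hole is centred near (282,265) with its far outer rim at y=214. I'll work out both in the world frame.

Run:
```python
from h import *
o,p=wrist(); e=ext(p); t=np.array(o['position'])
post=px2w(e,(299,120),.046); base=np.mean([px2w(e,c,.01) for c in [(249,40),(372,71),(339,188),(229,163)]],0); print('post',post,'base',base)
zt=t[2]-.003+.018
Rm=R.from_quat(o['tool_rot']).as_matrix()
for n,c in [('hole top far',(282,243)),('outer far',(282,214)),('left',(231,262)),('right',(333,262))]:
    print(n,(1000*Rm.T@(px2w(e,c,zt)-t)).round(1))
delta(post[0],post[1],.102)
```

```text
post [ 0.48634799 -0.34939565  0.046     ] base [ 0.48688984 -0.34915259  0.01      ]
hole top far [ 17.9   0.6 -15. ]
outer far [ 34.6   0.6 -14.9]
left [  6.3 -27.9 -15. ]
right [  6.4  29.1 -15. ]
pos [ 0.4866 -0.4317  0.1023] yaw 98.9 shift mm [81.4 12.5  0.4] turn None q6 -1.05 t 26.9333
```

servo_tool --rows '[-0.1, 0.03, 0.004, 0, 0, -0.1, 0.03, 0.004, 0, 0, -0.1, 0.02, 0.004, 0, 0, -0.1, 0, 0, 0, 0, -0.1, 0, 0, 0, 0]'

```text
time: 27.35
position: [0.4866, -0.3504, 0.1028]
tool_rot: [0.649, 0.761, -0.0, -0.0]
ft_force: [-1.1, -1.0, 0.0]
grip_width: 0.0593
grip_force: 12.0
```

servo_tool --rows '[-0.1, 0, 0, 0.02, 0, -0.1, 0, 0, 0.02, 0, -0.1, 0, 0, 0.005, 0, -0.1, 0, 0, 0, 0]'

```text
time: 27.68
position: [0.4857, -0.3525, 0.0561]
tool_rot: [0.651, 0.759, 0.0, -0.001]
ft_force: [-0.3, -0.7, 0.3]
grip_width: 0.0591
grip_force: 12.0
```

Run:
```python
from h import *
delta(.4866,-.3515,.0145); o=robot.get_obs(); print(o['ft_force'])
p=robot.camera('side'); u=w2px(p,[.486,-.35,.03])[0].astype(int)
c=p['pixels'][u[1]-50:u[1]+40,u[0]-60:u[0]+60]; cv2.imwrite('pics/s2.png',cv2.resize(c[:,:,::-1],None,fx=5,fy=5,interpolation=cv2.INTER_CUBIC))
```

```text
pos [ 0.4857 -0.3525  0.0561] yaw 98.8 shift mm [ 0.8  1.2 41.6] turn None q6 -0.97 t 27.6833
[-0.30996634 -0.74322839  0.28866405]
```

View pics/s2.png

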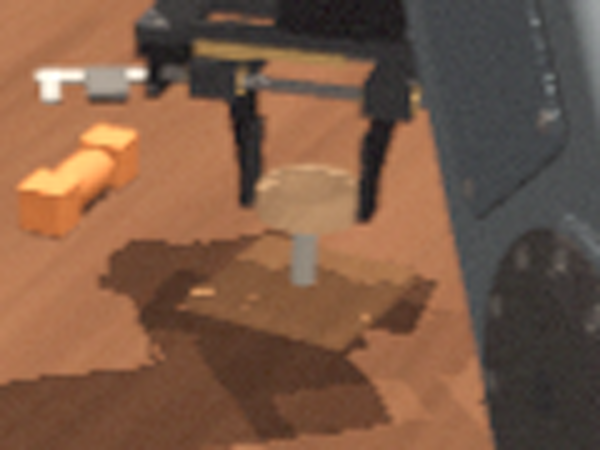

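The ring (centre 308,195) is directly over the post (304,255). I'll lower it and release.

servo_tool --rows '[-0.1, 0.001, 0.001, 0.012, 0, -0.1, 0, 0, 0.012, 0, -0.1, 0, 0, 0.01, 0, -0.1, 0, 0, 0.005, 0, -0.1, 0, 0, 0.001, 0]'

```text
time: 28.15
position: [0.4864, -0.3509, 0.0159]
tool_rot: [0.651, 0.759, 0.0, -0.001]
ft_force: [-0.7, 0.7, -0.9]
grip_width: 0.0591
grip_force: 12.0
```

servo_tool --rows '[-0.1, 0, 0, 0, 0, -0.1, 0, 0, 0, 0, -0.7, 0, 0, 0, 0, -0.7, 0, 0, 0, 0, -0.7, 0, 0, 0, 0]'

```text
time: 28.57
position: [0.4874, -0.3519, 0.0181]
tool_rot: [0.651, 0.759, -0.0, 0.001]
ft_force: [-0.5, 0.1, 0.2]
grip_width: 0.0704
grip_force: 0.0
```

servo_tool --rows '[-0.7, 0, 0, 0, 0, -0.7, 0, 0, 0, 0, -0.7, 0, 0, -0.015, 0, -0.7, 0, 0, -0.03, 0, -0.7, 0, 0, -0.04, 0]'

```text
time: 28.98
position: [0.4853, -0.3499, 0.1007]
tool_rot: [0.651, 0.759, 0.0, -0.004]
ft_force: [0.3, 0.4, 0.7]
grip_width: 0.0742
grip_force: 0.0
```

servo_tool --rows '[-0.7, 0, 0, -0.04, 0, -0.7, -0.03, 0, -0.03, 0, -0.7, -0.03, 0, -0.03, 0, -0.7, -0.03, 0, 0, 0, -0.7, 0, 0, 0, 0]'

```text
time: 29.4
position: [0.5026, -0.4471, 0.2052]
tool_rot: [0.652, 0.758, -0.002, 0.006]
ft_force: [0.7, -0.5, -0.3]
grip_width: 0.0738
grip_force: 0.0
```

Run:
```python
from h import *
s=robot.camera('side'); c=cv2.resize(s['pixels'][100:400,110:450][:,:,::-1],None,fx=2,fy=2,interpolation=cv2.INTER_CUBIC)
cv2.imwrite('pics/fin.png',c[:600]); print(robot.get_obs()['time'])
for q in ['spindle_a_mid','knob_a_mid','ring_mid']:
    for d in robot.place_of(s,q): print(q,np.round(d['at'],3),round(d['score'],2))
```

```text
29.45
spindle_a_mid [0.695 0.013 0.022] 0.69
knob_a_mid [0.481 0.343 0.027] 0.93
ring_mid [ 0.489 -0.353  0.017] 0.61
ring_mid [0.683 0.238 0.017] 0.3
```

View pics/fin.png

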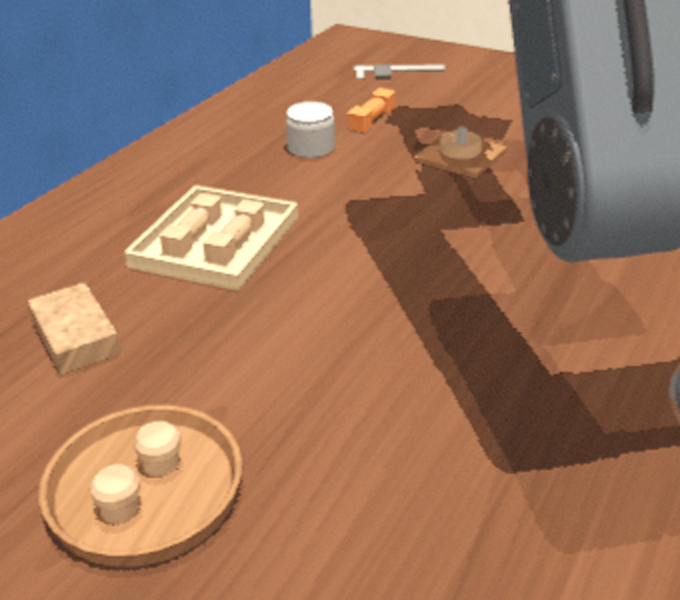

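The final view shows both spindles flat in the tray (185–240, 230), both knobs upright in the dish (116,490) and (158,447), and the ring over the post at (461,146). The tin and sanding block haven't moved, so I'm handing in.

```bash
python3 -c "
from rig import robot
print(robot.hand_in())"
```

```text
the job is handed in; nothing more can be done
None
```

I handed the job in at about 29.5 s with everything placed as asked: both spindles flat side by side in the tray, both knobs upright in the dish, and the ring over the post. The tin, sanding block and look-alikes were left alone. One risk: the fingertips hit the bench with about 49 N at the wrist while gripping the ring.

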